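Clear the sorting tray: sweep the nuts through the gate into the bin

ROBOT

A 7-joint arm with a two-finger parallel gripper is mounted at the origin on a cart in front of the work surface, level with it; the furniture and walls round the work are solid. World frame = base frame: x ahead of the robot, y to its left, z up, the work surface at z = 0. Lengths are in m, angles in degrees, forces in N, time in s.
With the tool pointing down it reaches from about 0.425 to 0.875 m from the base axis. Payload 4.7 kg.
Tool frame: the origin (TCP) lies between the finger pads; the fingertips stand env.finger_overhang ahead of it and the grasp point (between the pads) lies 5 mm behind it (env.finger_overhang is the distance from the TCP to the fingertips, in m); z points along the fingers, y is the line along which they close (so a half turn about z gives the same grasp; the last joint's range is limited). The gripper opens to 87 mm and grips with 3 to 60 N. Pads are 19 mm wide; open, the fingers measure 117 mm over their backs; the gripper's body (75 mm by 190 mm) begins 51 mm behind the grasp point.
Start: joints at [-73.619, 18.392, -4.016, 83.108, 1.295, 78.541, -3.26], TCP at [0.175, 0.626, 0.237] pointing down, gripper open.
Joint ranges: [-163.93, 163.93], [-17.29, 119.83], [-79.2, 71.16], [3.27, 140.29], [-89.18, 269.18], [5.43, 117.66], [-154.24, 154.24]. Speed limits (degrees/s): [147.25, 147.25, 180, 180, 180, 180, 180].

INTERFACE

Orientations are given as [roll, pitch, yaw] about the fixed x, y, z axes, in that order (R = Rz(yaw) Ry(pitch) Rx(roll)).
In Python, from cell import telemetry, eyes, env, models gives the robot as it stands. The module is installed in compiled form; this text tells all that it offers.
- The arm moves only by the tool drive_tool, never from a script. Its arguments are lists of equal length, an entry for each row: "angular": the turn, a rotation vector about the tool's x, y, z in rad, a list of three; "delta_pos": the shift along the tool's x, y, z in cm, a list of three; "gripper": the finger opening in cm, from 0 to 8.7. A call has 1 to 20 rows; each row shifts and turns the commanded pose from where the row before left it, along the tool's axes as they then stand; what a row does not reach is not made up. A row lasts 1/10 s, in which the tool goes at most 50 mm and 8.59 degrees, less where a joint would pass 70% of its speed; a pose out of reach is approached as far as the arm can. A call with a gripper value outside its range is refused whole. The fingers move at their own pace and stop on an object; "squeeze" is the grip in N (left out, the last holds). Time passes only in rows, so rows that do not move let the fingers close. It gives the time, the measured TCP pose, the force, the opening and the grip force at its end, in the units of the state.
- telemetry.get_obs(): the state, without advancing time (a new reading comes with each control period).
- eyes.read_camera(name): name is "scene" or "top" or "wrist"; returns a dict with "pixels" (384x512x3 uint8, red, green, blue), "mtx" (3x3 intrinsics, pixels), "D" ([k1, k2, p1, p2, k3] as OpenCV has them; the pictures are not rectified), "origin" and "orientation" of the camera in the world. Camera axes: x right, y down, z forward; pixel columns grow to the right and rows downward; lengths in m; the calibration is good to about 2 mm. A picture is of the moment at which its call begins. There is no depth.
- env.sign_off(): hands the job in; it is judged then, once.
Trained networks look in a picture, given as the dict that the camera call returned (one of the last four; its "shot" number tells which), for a name from the list of things; names that differ only in an ending like _2 or _b are one class to them, and where a whole thing is asked for, a point or a joint stands for the part that bears it (a point fixed in the world has none). Each returns a list of dicts, best first, with "p" (0 to 1); they miss things now and then, are a little off and sometimes report something else, mostly with a low value. They report only what shows in the picture. A call takes as long as a camera call.
- models.search_frame(picture, target): "centre" ([column, row] in pixels, amid what is visible of it).
- models.cut_out(picture, target): "pixels" (384x512 bool, what is visible of it) and "centre" ([column, row] in pixels, amid what is visible of it).
The state is a dict: "time_s": time; "qpos": joint angles; "joint_velocities": joint speeds; "effort": joint torques, N m; "tool_pos": TCP position; "tool_rot": TCP orientation; "force": force on the tool from outside, world axes, zero at the start; "wrist_torque": the same for the moment, N m; "grip_width": finger opening in m; "grasp_force": force on a finger pad.
Only numpy, scipy, OpenCV 4.12 (cv2) and the standard library are available. Lean on these libraries where they do the work, as an engineer would, in place of code of your own. Each camera call takes 0.05 s, during which the arm holds its last target. There are 200 camera calls.

TASK

Two hex nuts are left on the raised metal sorting tray and belong in the empty blue bin under the mouth in the tray's left end. Without picking anything up, push the tray's slide gate open by its tab, sweep both nuts along the deck and out of the mouth with the fingers so that they drop into the bin, then push the gate fully shut again for the next batch. Leave the grey pipe elbow and the black bush on the tray, and the bin, where they stand.

Things in the scene. Friction and masses are not known exactly. Their poses are not given: they have to be found in the camera images.
- tray: Fixed aluminium sorting tray on legs. Origin at table level under the deck's middle; x across (away from the robot at yaw 0), y along it to the end with the mouth, z up. Deck 85 mm above the origin, 184 (x) by 304 mm (y) inside. Walls 3 mm thick, rim 25 mm above the deck, on both long sides and the -y end. The +y wall (y 152-155 mm, 22 mm high) closes only x -2 to +95 mm; the rest is the mouth.
- mouth (a point): Centre of the mouth at deck height, at the end wall's outer face (tray frame x -47, y +155, z 85 mm). The mouth is 90 mm wide (tray x -92 to -2 mm), open at the top, without a sill: the deck runs on level to an open lip 14 mm past this point, beyond which parts fall into the bin. Axes as the tray's.
- gate (a joint): Slide gate, a dark steel plate 98 mm long, 3 mm thick, 24 mm high, standing on the lip just outside the end wall (tray y +159 mm). 0 m = shut over the mouth; grows to 0.085 m, fully open, as the gate slides along the tray's +x behind the end wall. Starts shut or up to 12 mm ajar. About 1.5 N of friction; stays where it is left.
- gate_tab (a point): Middle (seen from above) of the gate's thumb tab, 45 mm above the deck; moves with the gate. The tab is an upright flange 4 mm thick along the tray's x, 22 mm wide along y, 25 to 55 mm above the deck: push its faces along tray +x to open, -x to shut. Axes as the tray's.
- nut_large: Brass hex nut lying flat on the deck, 25 x 28 mm across and 14 mm high; origin at the centre of its underside. Solid to the touch (no hole). About 50 g.
- nut_small: Grey steel hex nut lying flat on the deck, 21 x 24 mm across and 11 mm high; origin at the centre of its underside. Solid to the touch (no hole). About 40 g.
- bin: Empty blue open stacking bin, loose, 129 (x) by 102 (y) by 62 mm high, under the mouth and lip, its top 20 mm below the deck's underside; the low front (27 mm) faces its -x. Origin at the centre of its underside; axes nearly the tray's. Its floor spans x -49 to +54 and y -42 to +42 mm, 2 mm above the origin.
- elbow: Grey pipe elbow, 65 x 67 mm, 30 mm high, loose on the deck on the +x side, at one end or the other. Origin at the centre of its underside. It stays.
- bush: Black round bush (short cylinder), 31 mm in diameter, 23 mm high, upright and loose on the deck on the +x side, at the end opposite the elbow. Origin at the centre of its underside. It stays.

How it is judged:
By the outcome, as a careful person would: the job done as asked, in the order asked, and still so for the second after the job is handed in, with the robot touching nothing.
It also fails if it takes over 72 s, if anything falls off the work surface, if the arm or the gripper's body presses on something with over 40 N, if the wrist force passes 120 N, or if a joint passes its speed limit or range.

## Working session

There is one attempt and no reset: what is moved stays moved. The work goes in short steps, Python scripts to look and compute and a tool call to move; the robot and the scene stay as the last step left them, time stands still between calls to the robot, and variables do not carry over. Pictures are saved under pics/ and viewed, at most 10 in all, crops included, and the job is handed in when it is done.

Besides the shell and the picture viewer there is one more tool, called after "Emit:" as name(argument=value, ...) on one line, values as JSON. drive_tool: Moves the arm, as the interface text tells. Its arguments: {"type":"object","properties":{"angular":{"type":"array","items":{"type":"array","items":{"type":"number"}}},"delta_pos":{"type":"array","items":{"type":"array","items":{"type":"number"}}},"gripper":{"type":"array","items":{"type":"number"}},"squeeze":{"type":"number"}},"required":["angular","delta_pos","gripper"]}

```bash
mkdir -p pics; cat > h.py <<'E'
import numpy as np, cv2
from cell import telemetry, eyes, env, models
from scipy.spatial.transform import Rotation as R
def rot(o):
    o=np.array(o,float)
    return o if o.shape==(3,3) else R.from_euler('xyz',o,degrees=True).as_matrix()
def ray(c,p):
    u=cv2.undistortPoints(np.array([[p]],float),np.array(c['mtx']),np.array(c['D']))[0,0]
    return rot(c['orientation'])@np.array([u[0],u[1],1])
def at(c,p,z):
    d=ray(c,p);o=np.array(c['origin']);return o+d*(z-o[2])/d[2]
def proj(c,P):
    Rm=rot(c['orientation']).T
    return cv2.projectPoints(np.array(P,float).reshape(-1,3),cv2.Rodrigues(Rm)[0],-Rm@np.array(c['origin']),np.array(c['mtx']),np.array(c['D']))[0][:,0]
E
python3 - <<'E'
from h import *
o=telemetry.get_obs();print(o);print(env.finger_overhang)
for n in ['top','scene']:
    c=eyes.read_camera(n);cv2.imwrite(f'pics/{n}0.png',cv2.cvtColor(c['pixels'],cv2.COLOR_RGB2BGR))
    print(n,c['origin'],c['orientation'])
    for t,z in [('nut_large',.092),('nut_small',.09),('elbow',.1),('bush',.1),('gate_tab',.13),('bin',.03),('tray',.085),('mouth',.085),('gate',.1)]:
        for r in models.search_frame(c,t)[:2]: print(t,np.round(r['centre']),round(r['p'],2),np.round(at(c,r['centre'],z),3))
E
```

```text
{'time_s': 0.0, 'qpos': array([-73.61775436,  18.4416627 ,  -4.01705891,  83.17408493,
         1.29431374,  78.53834108,  -3.259192  ]), 'joint_velocities': array([-0.00025893,  0.03002586, -0.00503987, -0.01382023,  0.05425073,
        0.00393208, -0.05537659]), 'effort': array([ 1.91862350e-04, -4.91281843e+01, -4.03685309e-01, -3.12534535e+01,
       -6.39386033e-02,  4.36688215e-02,  1.53227193e-04]), 'tool_pos': array([0.17440858, 0.62563743, 0.23543932]), 'tool_rot': array([-1.79891118e+02,  4.38875026e-03,  1.64429611e+02]), 'force': array([ 0.39814927, -0.19024687,  0.32398216]), 'wrist_torque': array([-0.014822  ,  0.04411181, -0.0189432 ]), 'grasp_force': 0.0, 'grip_width': 0.0873327931121323}
0.014
top [0.46085656 0.10179772 0.94670678] [-174.20300212   -1.1206111   -88.96219093]
nut_large [325. 214.] 0.6 [ 0.488 -0.082  0.092]
nut_large [246. 186.] 0.47 [0.553 0.11  0.092]
nut_small [293. 192.] 0.55 [ 0.54  -0.006  0.09 ]
elbow [247. 186.] 0.7 [0.552 0.108 0.1  ]
bush [323. 177.] 0.59 [ 0.577 -0.076  0.1  ]
gate_tab [226. 213.] 0.51 [0.485 0.154 0.13 ]
bin [206. 217.] 0.94 [0.477 0.212 0.03 ]
tray [285. 201.] 0.59 [0.519 0.015 0.085]
mouth [285. 197.] 0.77 [0.527 0.014 0.085]
gate [221. 212.] 0.59 [0.487 0.167 0.1  ]
scene [-0.00899094 -0.30459544  0.63256896] [-126.97035559    0.68872675  -55.14396106]
nut_large [314. 253.] 0.52 [ 0.486 -0.084  0.092]
nut_small [293. 224.] 0.65 [ 0.537 -0.012  0.09 ]
elbow [252. 199.] 0.88 [0.544 0.091 0.1  ]
elbow [202. 204.] 0.43 [0.477 0.166 0.1  ]
bush [340. 226.] 0.79 [ 0.569 -0.094  0.1  ]
gate_tab [205. 200.] 0.89 [0.459 0.142 0.13 ]
bin [184. 236.] 0.76 [0.435 0.189 0.03 ]
tray [285. 230.] 0.79 [ 0.517 -0.006  0.085]
mouth [284. 231.] 0.95 [ 0.514 -0.007  0.085]
gate [202. 204.] 0.72 [0.475 0.165 0.1  ]
```

```bash
python3 - <<'E'
import cv2
a=cv2.imread('pics/top0.png');cv2.imwrite('pics/topc.png',cv2.resize(a[110:290,170:390],None,fx=3.6,fy=3.3,interpolation=cv2.INTER_CUBIC) if 0 else cv2.resize(a[120:280,170:380],None,fx=3.7,fy=3.7,interpolation=cv2.INTER_CUBIC))
a=cv2.imread('pics/scene0.png');cv2.imwrite('pics/scenec.png',cv2.resize(a[140:310,150:390],None,fx=3.3,fy=3.3,interpolation=cv2.INTER_CUBIC))
E
```

```text
(no output)
```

View pics/topc.png

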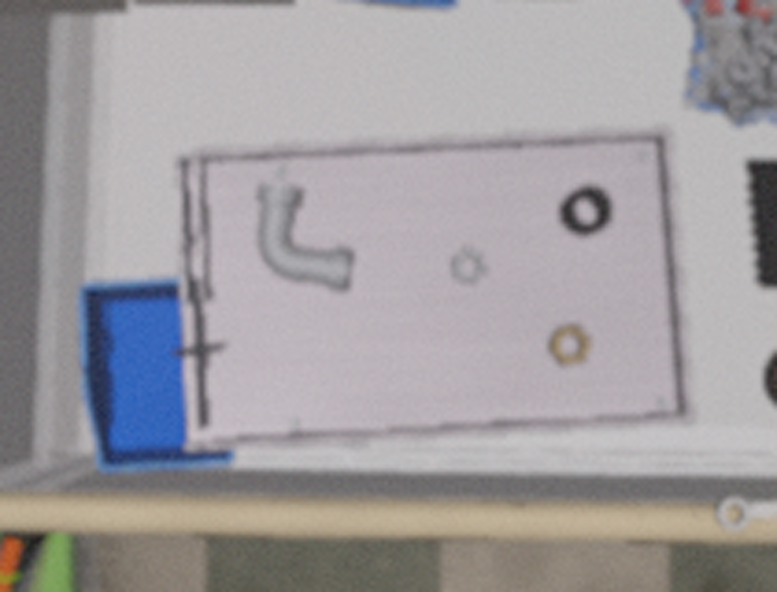

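View pics/scenec.png

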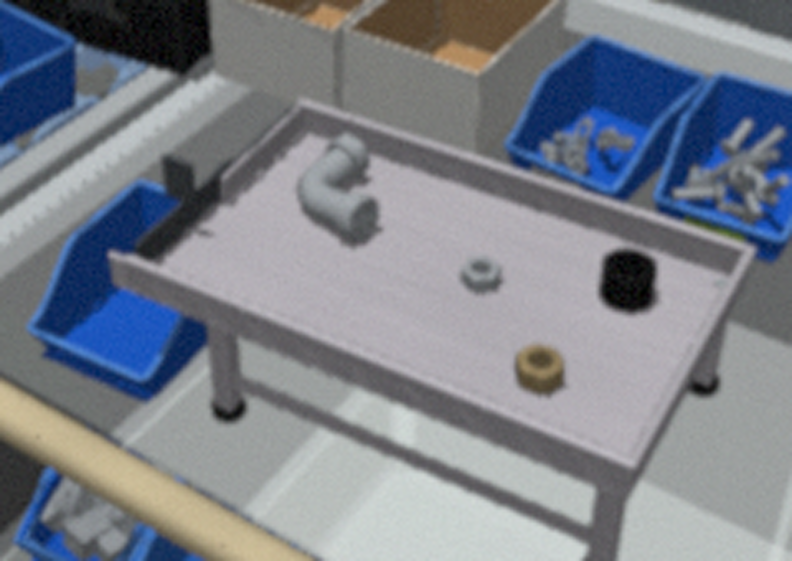

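The top view shows the tray with its mouth at the left. The gate is about shut, with the tab at crop (200,350). The elbow is near the mouth on the far side, the small nut is at (468,265), the brass nut at (570,345) and the bush at (586,210). Next I'll fit the tray pose from the rim corners in both views.

```bash
cat > fit.py <<'E'
from h import *
from scipy.optimize import least_squares
ct=eyes.read_camera('top');cs=eyes.read_camera('scene')
T=lambda x,y:(170+x/3.7,120+y/3.7); S=lambda x,y:(150+x/3.3,140+y/3.3)
obs=[(ct,T(662,137),(.095,-.155,.11)),(ct,T(685,415),(-.095,-.155,.11)),(ct,T(207,158),(.0935,.1535,.107)),(ct,T(210,298),(-.002,.1535,.107)),
(cs,S(635,468),(-.095,-.155,.11)),(cs,S(752,248),(.095,-.155,.11))]
def W(p,P):
    c,s=np.cos(p[2]),np.sin(p[2]);P=np.array(P);return np.array([p[0]+c*P[0]-s*P[1],p[1]+s*P[0]+c*P[1],P[2]])
f=lambda p:np.concatenate([proj(c,W(p,P))[0]-q for c,q,P in obs])
r=least_squares(f,[.52,.01,0],loss='soft_l1');p=r.x
if __name__=='__main__':
    print(p[:2],np.degrees(p[2]));print(np.round(f(p).reshape(-1,2),1))
    inv=lambda w:np.array([[np.cos(p[2]),np.sin(p[2])],[-np.sin(p[2]),np.cos(p[2])]])@(w[:2]-p[:2])
    for c in (ct,cs):
        for t,z in [('nut_large',.092),('nut_small',.0905),('elbow',.1),('bush',.097),('gate_tab',.13),('gate',.1)]:
            for m in models.cut_out(c,t)[:1]:
                w=at(c,m['centre'],z); print(t,round(m['p'],2),m['pixels'].sum(),np.round(w,4),'tray',np.round(inv(w),4))
    for c,n in ((ct,'top'),(cs,'scene')):
        a=cv2.cvtColor(c['pixels'],cv2.COLOR_RGB2BGR)
        a=cv2.resize(a,None,fx=4,fy=4,interpolation=cv2.INTER_CUBIC)
        for P,col in [((.095,.155,.11),(0,0,255)),((-.095,.155,.11),(0,0,255)),((-.095,-.155,.11),(0,0,255)),((.095,-.155,.11),(0,0,255)),((-.095,.169,.085),(0,255,0)),((-.002,.155,.107),(255,0,0)),((-.095,.169,.11),(0,255,255)),((-.045,.159,.14),(255,0,255)),((-.045,.159,.11),(255,0,255))]:
            q=proj(c,W(p,P))[0]*4+1.5;cv2.circle(a,tuple(np.int32(q)),3,col,-1)
        a=a[480:1080,660:1460] if n=='top' else a[560:1160,600:1400]
        cv2.imwrite(f'pics/fit_{n}.png',a)
E
python3 fit.py
```

```text
[0.52401195 0.00318464] 3.9048537170046558
[[ 3.3 -1.5]
 [ 3.2  2.7]
 [-1.8 -0.6]
 [-0.9  1.5]
 [-0.6 -0.5]
 [ 0.9 -0.3]]
nut_large 0.47 20 [ 0.494  -0.0862  0.092 ] tray [-0.036  -0.0871]
elbow 0.59 388 [0.5475 0.1082 0.1   ] tray [0.0306 0.1031]
bush 0.41 149 [ 0.5828 -0.0799  0.097 ] tray [ 0.053  -0.0869]
gate 0.44 54 [0.5038 0.1672 0.1   ] tray [-0.009  0.165]
nut_small 0.65 93 [ 0.541  -0.012   0.0905] tray [ 0.0159 -0.0163]
elbow 0.73 469 [0.5531 0.0901 0.1   ] tray [0.0349 0.0848]
bush 0.78 260 [ 0.5814 -0.0896  0.097 ] tray [ 0.051  -0.0965]
gate_tab 0.69 416 [0.4548 0.1386 0.13  ] tray [-0.0598  0.1398]
gate 0.71 299 [0.4869 0.1651 0.1   ] tray [-0.026  0.164]
```

View pics/fit_top.png

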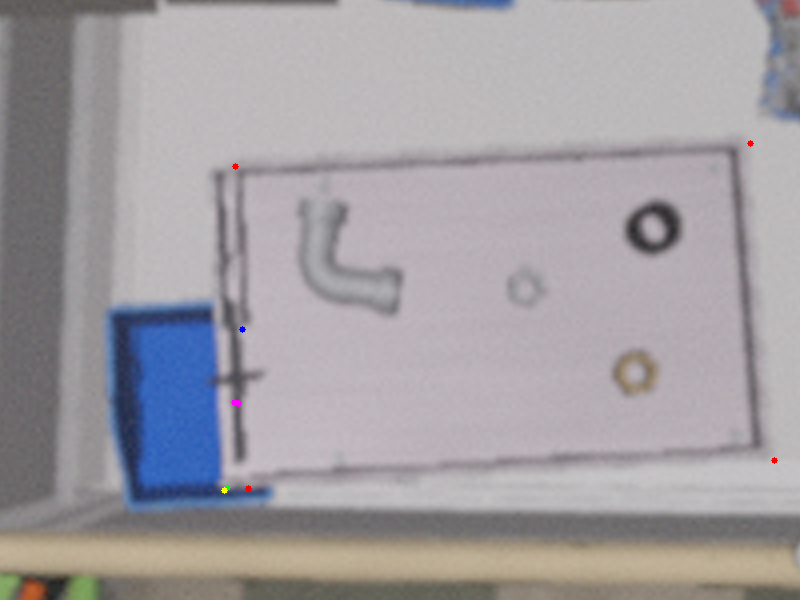

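View pics/fit_scene.png

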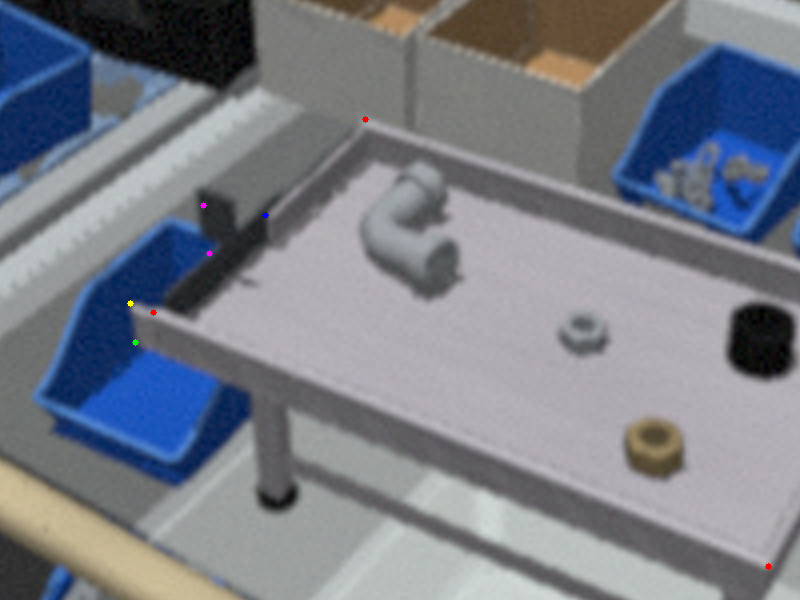

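```bash
cat > fit2.py <<'E'
from h import *
from scipy.optimize import least_squares
ct=eyes.read_camera('top');cs=eyes.read_camera('scene')
T=lambda x,y:((x-1.5)/4+165,(y-1.5)/4+120); S=lambda x,y:((x-1.5)/4+150,(y-1.5)/4+140)
obs=[(ct,T(735,149),(.092,-.152,.085)),(ct,T(758,447),(-.092,-.152,.085)),(ct,T(218,173),(.092,.169,.085)),(ct,T(223,482),(-.092,.169,.085)),
(cs,S(768,567),(-.095,-.155,.11)),(cs,S(133,306),(-.095,.169,.11)),(cs,S(368,122),(.095,.155,.11)),(cs,(150+752/3.3,140+248/3.3),(.095,-.155,.11))]
def W(p,P):
    c,s=np.cos(p[2]),np.sin(p[2]);P=np.array(P);return np.array([p[0]+c*P[0]-s*P[1],p[1]+s*P[0]+c*P[1],P[2]])
f=lambda p:np.concatenate([proj(c,W(p,P))[0]-q for c,q,P in obs])
r=least_squares(f,[.52,.01,0],loss='soft_l1');p=r.x
inv=lambda w:np.array([[np.cos(p[2]),np.sin(p[2])],[-np.sin(p[2]),np.cos(p[2])]])@(np.array(w)[:2]-p[:2])
if __name__=='__main__':
    print(p[:2],np.degrees(p[2]));print(np.round(f(p).reshape(-1,2),1))
    for c,n,F in ((ct,'top',T),(cs,'scene',S)):
        pts=dict(large=((635,373),.097),small=((526,288),.094),bush=((654,227),.107),tab=((238,377),.14),gend=((240,460),.109)) if n=='top' else dict(large=((655,446),.092),small=((584,333),.0905),bush=((762,340),.0965),tabtop=((214,196),.14),gend=((170,297),.109))
        for k,(q,z) in pts.items(): print(n,k,np.round(at(c,F(*q),z),4),'tray',np.round(inv(at(c,F(*q),z)),4))
    a=ct['pixels'];a=cv2.cvtColor(a,cv2.COLOR_RGB2BGR);a=cv2.resize(a,None,fx=4,fy=4,interpolation=cv2.INTER_CUBIC)
    L=lambda pts,col:cv2.polylines(a,[np.int32(proj(ct,[W(p,P) for P in pts])*4+1.5)],True,col,1)
    for x,y0,y1,z,col in [(.095,-.155,.169,.11,(0,0,255)),(.092,-.152,.169,.085,(0,160,0))]: L([(x,y0,z),(x,y1,z),(-x,y1,z),(-x,y0,z)],col)
    L([(-.002,.152,.107),(.092,.152,.107),(.092,.155,.107),(-.002,.155,.107)],(255,0,0))
    cv2.imwrite('pics/fit2_top.png',a[480:1080,660:1460])
E
python3 fit2.py
```

```text
[0.52529428 0.00318251] 3.873249798812373
[[-0.1  1.3]
 [-0.2  1.5]
 [-0.6  1.2]
 [ 1.2 -0.4]
 [ 0.5 -0.5]
 [-0.2 -1.1]
 [-0.2 -1. ]
 [ 1.2 -0.6]]
top large [ 0.4906 -0.0773  0.097 ] tray [-0.04  -0.078]
top small [ 0.5408 -0.0117  0.094 ] tray [ 0.0145 -0.0159]
top bush [ 0.5778 -0.0867  0.107 ] tray [ 0.0463 -0.0933]
top tab [0.4827 0.1572 0.14  ] tray [-0.0321  0.1565]
top gend [0.4352 0.1569 0.109 ] tray [-0.0795  0.1594]
scene large [ 0.4907 -0.0809  0.092 ] tray [-0.0402 -0.0816]
scene small [ 0.5405 -0.0154  0.0905] tray [ 0.014  -0.0196]
scene bush [ 0.5775 -0.0912  0.0965] tray [ 0.0457 -0.0977]
scene tabtop [0.4768 0.1596 0.14  ] tray [-0.0378  0.1593]
scene gend [0.4327 0.1533 0.109 ] tray [-0.0822  0.1561]
```

View pics/fit2_top.png

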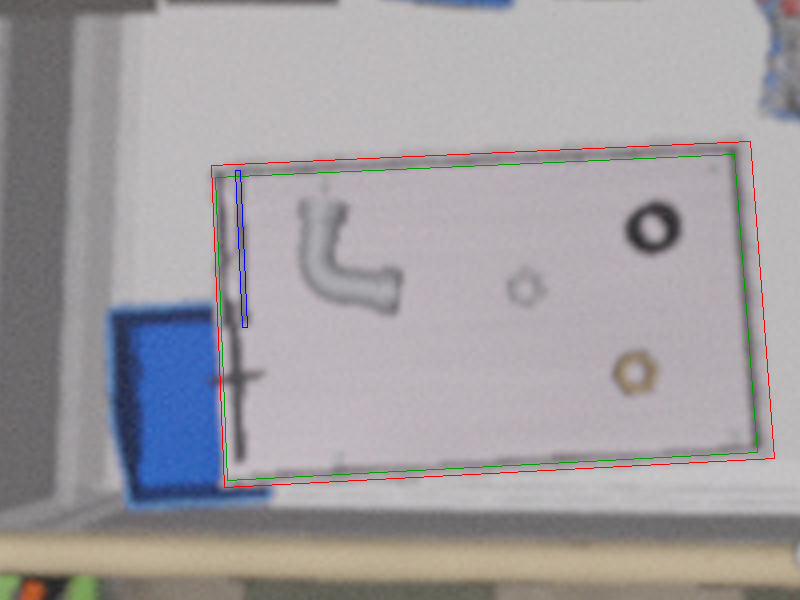

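The overlay fits to about 1 px (2 mm), and the nuts agree across both views. In the tray frame the large nut is at (-40,-80) mm, the small nut at (14,-18) and the tab at x ≈ -35, so the gate is about 10 mm ajar. Next I raise the tool, turn it to line up with the tray (tool x = tray y, tool y = tray x) and close the fingers.

Emit:
drive_tool(angular=[[0, 0, 0], [0, 0, 0], [0, 0, 0.123], [0, 0, 0.123], [0, 0, 0.123], [0, 0, 0.123], [0, 0, 0.123], [0, 0, 0.123], [0, 0, 0.123], [0, 0, 0.123], [0, 0, 0.123], [0, 0, 0.123], [0, 0, 0]], delta_pos=[[0, 0, -3], [0, 0, -3], [0, 0, 0], [0, 0, 0], [0, 0, 0], [0, 0, 0], [0, 0, 0], [0, 0, 0], [0, 0, 0], [0, 0, 0], [0, 0, 0], [0, 0, 0], [0, 0, 0]], gripper=[0, 0, 0, 0, 0, 0, 0, 0, 0, 0, 0, 0, 0])

```text
time_s: 3.1
tool_pos: [0.1745, 0.6261, 0.2966]
tool_rot: [180.0, -0.0, 93.9]
force: [-0.1, 0.9, -0.5]
grip_width: 0.0011
grasp_force: 0.0
```

Emit:
drive_tool(angular=[[0, 0, 0], [0, 0, 0], [0, 0, 0], [0, 0, 0], [0, 0, 0], [0, 0, 0], [0, 0, 0], [0, 0, 0], [0, 0, 0], [0, 0, 0], [0, 0, 0], [0, 0, 0], [0, 0, 0], [0, 0, 0], [0, 0, 0], [0, 0, 0], [0, 0, 0], [0, 0, 0]], delta_pos=[[-3, 1.45, 0], [-3, 1.45, 0], [-3, 1.45, 0], [-3, 1.45, 0], [-3, 1.45, 0], [-3, 1.45, 0], [-3, 1.45, 0], [-3, 1.45, 0], [-3, 1.45, 0], [-3, 1.45, 0], [-3, 1.45, 0], [-3, 1.45, 0], [-3, 1.45, 0], [-3, 1.45, 0], [-3, 1.45, 0], [-3, 1.45, 0], [0, 0, 0], [0, 0, 0]], gripper=[0, 0, 0, 0, 0, 0, 0, 0, 0, 0, 0, 0, 0, 0, 0, 0, 0, 0])

```text
time_s: 4.9
tool_pos: [0.4392, 0.163, 0.2968]
tool_rot: [180.0, -0.1, 94.0]
force: [-0.3, 0.9, 0.6]
grip_width: 0.0005
grasp_force: 0.0
```

```bash
cat > st.py <<'E'
from h import *
import sys
# tray pose from fit2
p=[.5257,.0032,np.radians(3.9)]
inv=lambda w:np.array([[np.cos(p[2]),np.sin(p[2])],[-np.sin(p[2]),np.cos(p[2])]])@(np.array(w)[:2]-p[:2])
def state(a=None):
    o=telemetry.get_obs();Rm=rot(o['tool_rot']);t=inv(o['tool_pos'])
    print('t',round(o['time_s'],2),'tray mm',np.round(t*1e3,1),'z',round(o['tool_pos'][2]*1e3,1),'rot',np.round(o['tool_rot'],1),'F',np.round(o['force'],1),'w',round(o['grip_width']*1e3,1))
    if a is not None:
        c,s=np.cos(p[2]),np.sin(p[2])
        d=np.array([p[0]+c*a[0]-s*a[1],p[1]+s*a[0]+c*a[1],a[2]])-o['tool_pos'];print('tool delta cm',np.round(Rm.T@d*100,2))
if __name__=='__main__': state([float(v)/1e3 for v in sys.argv[1:4]] if len(sys.argv)>3 else None)
E
python3 st.py -75 159 131
```

```text
t 4.9 tray mm [-75.5 165.3] z 296.8 rot [ 1.8e+02 -1.0e-01  9.4e+01] F [-0.3  0.9  0.6] w 0.5
tool delta cm [-0.65  0.04 16.58]
```

Emit:
drive_tool(angular=[[0, 0, 0], [0, 0, 0], [0, 0, 0], [0, 0, 0], [0, 0, 0], [0, 0, 0], [0, 0, 0], [0, 0, 0]], delta_pos=[[-0.3, 0, 3], [-0.3, 0, 3], [0, 0, 3], [0, 0, 3], [0, 0, 2], [0, 0, 1.5], [0, 0, 1], [0, 0, 0]], gripper=[0, 0, 0, 0, 0, 0, 0, 0])

```text
time_s: 5.7
tool_pos: [0.4382, 0.158, 0.1304]
tool_rot: [-179.9, 0.1, 94.1]
force: [1.4, 0.3, 0.1]
grip_width: 0.0004
grasp_force: 0.0
```

```bash
python3 st.py; python3 - <<'E'
from h import *
a=[cv2.cvtColor(eyes.read_camera(n)['pixels'],cv2.COLOR_RGB2BGR) for n in ('scene','wrist')]
cv2.imwrite('pics/tab.png',np.hstack([cv2.resize(a[0][130:290,140:300],(400,400)),cv2.resize(a[1],(400,300)).copy() if 0 else cv2.copyMakeBorder(cv2.resize(a[1],(400,300)),0,100,0,0,cv2.BORDER_CONSTANT)]))
E
```

```text
t 5.7 tray mm [-76.7 160.3] z 130.4 rot [-1.799e+02  1.000e-01  9.410e+01] F [1.4 0.3 0.1] w 0.4
```

View pics/tab.png

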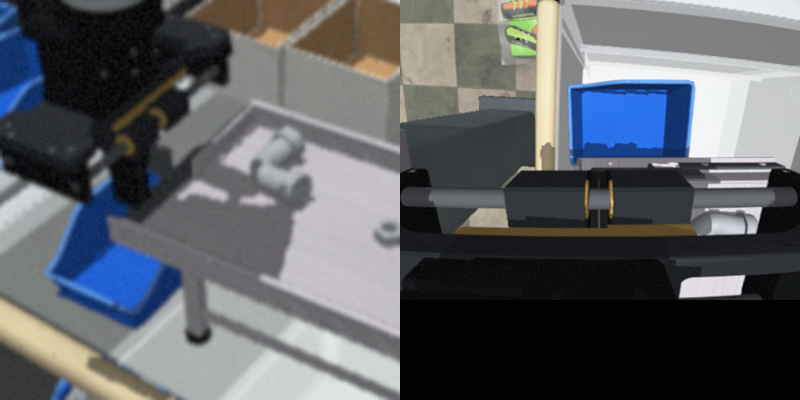

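The left half shows the fingers beside the tab at (175,165), just above the gate plate. Next I push along +x.

Emit:
drive_tool(angular=[[0, 0, 0], [0, 0, 0], [0, 0, 0], [0, 0, 0], [0, 0, 0], [0, 0, 0], [0, 0, 0], [0, 0, 0], [0, 0, 0], [0, 0, 0], [0, 0, 0], [0, 0, 0]], delta_pos=[[0, 0.5, 0], [0, 0.75, 0], [0, 0.75, 0], [0, 0.75, 0], [0, 0.75, 0], [0, 0.75, 0], [0, 0.75, 0], [0, 0.75, 0], [0, 0.75, 0], [0, 0.75, 0], [0, 0.75, 0], [0, 0.5, 0]], gripper=[0, 0, 0, 0, 0, 0, 0, 0, 0, 0, 0, 0])

```text
time_s: 7.0
tool_pos: [0.525, 0.1633, 0.1315]
tool_rot: [180.0, -0.0, 94.0]
force: [-2.0, 1.4, 1.4]
grip_width: 0.0005
grasp_force: 1.1
```

Emit:
drive_tool(angular=[[0, 0, 0], [0, 0, 0], [0, 0, 0], [0, 0, 0]], delta_pos=[[0, 0.3, 0], [0, 0.3, 0], [0, 0.2, 0], [0, 0, 0]], gripper=[0, 0, 0, 0])

```text
time_s: 7.4
tool_pos: [0.5325, 0.1637, 0.1315]
tool_rot: [180.0, 0.0, 94.0]
force: [-0.5, -0.4, 0.3]
grip_width: 0.0005
grasp_force: 0.2
```

```bash
python3 st.py
```

```text
t 7.4 tray mm [ 17.7 159.7] z 131.5 rot [180.   0.  94.] F [-0.5 -0.4  0.3] w 0.5
```

Emit:
drive_tool(angular=[[0, 0, 0], [0, 0, 0], [0, 0, 0], [0, 0, 0]], delta_pos=[[0, 0.15, 0], [0, 0.15, 0], [0, 0.1, 0], [0, 0, 0]], gripper=[0, 0, 0, 0])

```text
time_s: 7.8
tool_pos: [0.5363, 0.164, 0.1315]
tool_rot: [180.0, 0.0, 94.0]
force: [-0.5, 0.5, -0.6]
grip_width: 0.0002
grasp_force: 0.6
```

Emit:
drive_tool(angular=[[0, 0, 0], [0, 0, 0], [0, 0, 0]], delta_pos=[[0, 0.15, 0], [0, 0.15, 0], [0, 0, 0]], gripper=[0, 0, 0])

```text
time_s: 8.1
tool_pos: [0.5394, 0.1642, 0.1315]
tool_rot: [180.0, 0.0, 93.9]
force: [-0.7, 0.9, -0.1]
grip_width: 0.0005
grasp_force: 0.5
```

Emit:
drive_tool(angular=[[0, 0, 0], [0, 0, 0], [0, 0, 0]], delta_pos=[[0, 0.1, 0], [0, 0.1, 0], [0, 0.1, 0]], gripper=[0, 0, 0])

```text
time_s: 8.4
tool_pos: [0.5423, 0.1644, 0.1315]
tool_rot: [-180.0, 0.0, 94.0]
force: [-1.4, 0.2, -0.2]
grip_width: 0.0004
grasp_force: 0.8
```

Emit:
drive_tool(angular=[[0, 0, 0], [0, 0, 0], [0, 0, 0]], delta_pos=[[0, 0.1, 0], [0, 0.1, 0], [0, 0.1, 0]], gripper=[0, 0, 0])

```text
time_s: 8.7
tool_pos: [0.545, 0.1646, 0.1315]
tool_rot: [-180.0, 0.0, 94.0]
force: [-3.9, -0.5, 1.1]
grip_width: 0.0003
grasp_force: 2.0
```

```bash
python3 st.py
```

```text
t 8.7 tray mm [ 30.3 159.7] z 131.5 rot [-180.    0.   94.] F [-3.9 -0.5  1.1] w 0.3
```

The force is rising and the travel fits, so the gate is at its stop. I lift off and go behind the brass nut with a 15 mm finger gap, which forms a cradle narrower than the nut.

Emit:
drive_tool(angular=[[0, 0, 0], [0, 0, 0], [0, 0, 0], [0, 0, 0], [0, 0, 0], [0, 0, 0], [0, 0, 0], [0, 0, 0], [0, 0, 0], [0, 0, 0], [0, 0, 0], [0, 0, 0], [0, 0, 0]], delta_pos=[[0, -0.4, 0], [0, 0, -3], [0, 0, -3], [-3.1, -0.75, 0], [-3.1, -0.75, 0], [-3.1, -0.75, 0], [-3.1, -0.75, 0], [-3.1, -0.75, 0], [-3.1, -0.75, 0], [-3.1, -0.75, 0], [-3.1, -0.75, 0], [-2.7, -0.8, 0], [0, 0, 0]], gripper=[0, 0, 0, 1.5, 1.5, 1.5, 1.5, 1.5, 1.5, 1.5, 1.5, 1.5, 1.5])

```text
time_s: 10.0
tool_pos: [0.4916, -0.1199, 0.1922]
tool_rot: [179.9, 0.1, 93.5]
force: [-0.6, 0.7, 0.7]
grip_width: 0.015
grasp_force: 0.0
```

```bash
python3 st.py -42 -115 102.5; python3 - <<'E'
from h import *
from st import inv
ws=eyes.read_camera('wrist')
for t,z in [('nut_large',.092),('nut_small',.0905),('bush',.097)]:
    for m in models.cut_out(ws,t)[:1]: print(t,m['p'],m['centre'],inv(at(ws,m['centre'],z)))
c=eyes.read_camera('scene')
a=[cv2.cvtColor(q['pixels'],cv2.COLOR_RGB2BGR) for q in (c,ws)]
cv2.imwrite('pics/g.png',np.hstack([cv2.resize(a[0][130:310,140:380],(400,300)),cv2.resize(a[1],(400,300))]))
E
```

```text
t 10.0 tray mm [ -42.4 -120.5] z 192.2 rot [1.799e+02 1.000e-01 9.350e+01] F [-0.6  0.7  0.7] w 15.0
tool delta cm [0.56 0.02 8.97]
nut_large 0.96 [256.5, 143.2] [-0.04060083 -0.07084618]
nut_small 0.69 [312.3, 77.1] [ 0.00649255 -0.01613178]
bush 0.82 [358.5, 173.2] [ 0.04952876 -0.09706442]
```

View pics/g.png

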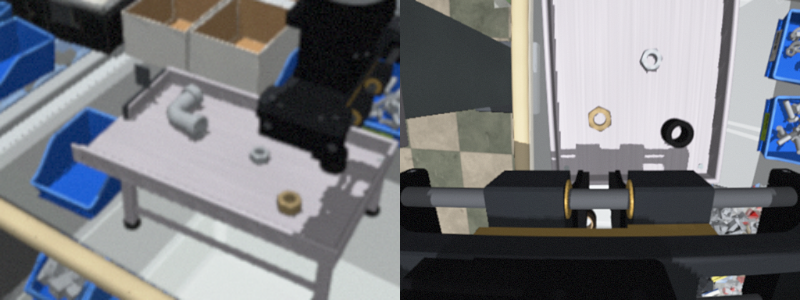

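The gate stands open with its tab at the far corner, and the brass nut lies directly ahead of the fingers. I descend, then sweep slowly, drifting from x -42 to -50.

Emit:
drive_tool(angular=[[0, 0, 0], [0, 0, 0], [0, 0, 0], [0, 0, 0], [0, 0, 0]], delta_pos=[[0, 0.1, 3], [0, 0, 3], [0, 0, 2], [0, 0, 0.9], [0, 0, 0]], gripper=[1.5, 1.5, 1.5, 1.5, 1.5])

```text
time_s: 10.75
tool_pos: [0.4928, -0.1138, 0.1016]
tool_rot: [-179.9, 0.0, 94.0]
force: [-0.1, -0.2, 0.8]
grip_width: 0.0152
grasp_force: 0.0
```

Emit:
drive_tool(angular=[[0, 0, 0], [0, 0, 0], [0, 0, 0], [0, 0, 0], [0, 0, 0], [0, 0, 0], [0, 0, 0], [0, 0, 0], [0, 0, 0], [0, 0, 0], [0, 0, 0], [0, 0, 0], [0, 0, 0]], delta_pos=[[1, 0, 0], [1, 0, 0], [1, 0, 0], [1, -0.05, 0], [1, -0.1, 0], [1, -0.1, 0], [1, -0.1, 0], [1, -0.1, 0], [1, -0.1, 0], [1, -0.1, 0], [1, -0.1, 0], [1, -0.1, 0], [0, 0, 0]], gripper=[1.5, 1.5, 1.5, 1.5, 1.5, 1.5, 1.5, 1.5, 1.5, 1.5, 1.5, 1.5, 1.5])

```text
time_s: 12.05
tool_pos: [0.4763, 0.0064, 0.1024]
tool_rot: [-180.0, -0.0, 94.1]
force: [0.6, 0.5, 0.7]
grip_width: 0.0151
grasp_force: 0.0
```

```bash
python3 st.py; cat > look.py <<'E'
from h import *
from st import inv
for n in ('scene','top','wrist'):
    c=eyes.read_camera(n)
    for t,z in [('nut_large',.092),('nut_small',.0905),('bush',.097),('elbow',.1)]:
        for m in models.cut_out(c,t)[:1]: print(n,t,round(m['p'],2),np.round(m['centre']),np.round(inv(at(c,m['centre'],z))*1e3))
E
python3 look.py
```

```text
t 12.05 tray mm [-49.    6.5] z 102.4 rot [-180.    -0.    94.1] F [0.6 0.5 0.7] w 15.1
scene bush 0.53 [342. 222.] [ 54. -99.]
top elbow 0.93 [244. 187.] [ 31. 109.]
wrist nut_large 0.85 [255. 208.] [-49.  24.]
wrist nut_small 0.69 [398. 367.] [  56. -101.]
wrist bush 0.73 [398. 368.] [ 53. -94.]
wrist elbow 0.97 [408.  69.] [ 29. 100.]
```

Emit:
drive_tool(angular=[[0, 0, 0], [0, 0, 0], [0, 0, 0], [0, 0, 0], [0, 0, 0], [0, 0, 0], [0, 0, 0], [0, 0, 0], [0, 0, 0], [0, 0, 0], [0, 0, 0], [0, 0, 0], [0, 0, 0]], delta_pos=[[1, 0, 0], [1, 0, 0], [1, 0, 0], [1, 0, 0], [1, 0, 0], [1, 0, 0], [1, 0, 0], [1, 0, 0], [1, 0, 0], [1, 0, 0], [1, 0, 0], [1, 0, 0], [0, 0, 0]], gripper=[1.5, 1.5, 1.5, 1.5, 1.5, 1.5, 1.5, 1.5, 1.5, 1.5, 1.5, 1.5, 1.5])

```text
time_s: 14.1
tool_pos: [0.4681, 0.1261, 0.1025]
tool_rot: [-180.0, -0.0, 94.1]
force: [-0.0, 0.3, 0.5]
grip_width: 0.0151
grasp_force: 0.0
```

Emit:
drive_tool(angular=[[0, 0, 0], [0, 0, 0], [0, 0, 0], [0, 0, 0], [0, 0, 0], [0, 0, 0], [0, 0, 0], [0, 0, 0], [0, 0, 0], [0, 0, 0]], delta_pos=[[0.5, 0, 0], [0.5, 0, 0], [0.5, 0, 0], [0.5, 0, 0], [0.5, 0, 0], [0.5, 0, 0], [0.5, 0, 0], [0.5, 0, 0], [0.5, 0, 0], [0, 0, 0]], gripper=[1.5, 1.5, 1.5, 1.5, 1.5, 1.5, 1.5, 1.5, 1.5, 1.5])

```text
time_s: 15.1
tool_pos: [0.4651, 0.1701, 0.1026]
tool_rot: [180.0, -0.0, 94.0]
force: [-0.6, 0.2, 0.4]
grip_width: 0.0148
grasp_force: 0.0
```

```bash
python3 st.py 32 -45 175;python3 look.py
```

```text
t 15.1 tray mm [-49.1 170.6] z 102.6 rot [180.  -0.  94.] F [-0.6  0.2  0.4] w 14.8
tool delta cm [-21.58   8.06  -7.25]
scene nut_large 0.57 [194. 235.] [-115.  130.]
scene nut_small 0.48 [295. 225.] [  8. -21.]
scene bush 0.6 [338. 225.] [ 41. -96.]
scene elbow 0.92 [252. 197.] [32. 89.]
top nut_large 0.18 [246. 186.] [ 35. 104.]
top nut_small 0.4 [296. 190.] [ 18. -16.]
top bush 0.48 [330. 177.] [ 46. -99.]
top elbow 0.92 [248. 188.] [ 27. 100.]
wrist nut_large 0.9 [252. 181.] [-51. 205.]
wrist bush 0.42 [419. 283.] [ 55. 140.]
```

Brass nut is down in the bin. Next is the small nut: lift, tilt the tool 20° toward -x, and come in behind it.

Emit:
drive_tool(angular=[[0, 0, 0], [0, 0, 0], [0, 0, 0], [0, 0, 0], [0, 0, 0], [0, 0, 0], [0, 0, 0], [0, 0, 0], [0, 0, 0], [0, 0, -0.0873], [0, 0, -0.0873], [0, 0, -0.0873], [0, 0, -0.0873], [0, 0, 0]], delta_pos=[[0, 0, -2.5], [0, 0, -2.5], [0, 0, -2.5], [-3.2, 0, 0], [-3.2, 0, 0], [-3.2, 1.6, 0], [-3.2, 1.6, 0], [-3.2, 1.6, 0], [-3.2, 1.6, 0], [-2.9, 1.6, 0], [0, 0, 0], [0, 0, 0], [0, 0, 0], [0, 0, 0]], gripper=[1.5, 1.5, 1.5, 1.5, 1.5, 1.5, 1.5, 1.5, 1.5, 1.5, 1.5, 1.5, 1.5, 1.5])

```text
time_s: 17.25
tool_pos: [0.5603, -0.0459, 0.1775]
tool_rot: [-180.0, -0.0, 114.0]
force: [-0.5, -0.2, -0.1]
grip_width: 0.0151
grasp_force: 0.0
```

```bash
python3 st.py 32 -50 102.5;python3 look.py
```

```text
t 17.25 tray mm [ 31.1 -51.4] z 177.5 rot [-180.   -0.  114.] F [-0.5 -0.2 -0.1] w 15.1
tool delta cm [0.1  0.13 7.5 ]
scene bush 0.7 [339. 224.] [ 46. -96.]
scene elbow 0.61 [226. 178.] [ 59. 174.]
top nut_large 0.57 [214. 220.] [-43. 184.]
top nut_small 0.48 [292. 190.] [19. -6.]
top elbow 0.85 [249. 186.] [32. 98.]
wrist nut_small 0.73 [244. 163.] [ 11. -22.]
wrist bush 0.62 [254. 241.] [ 43. -83.]
wrist elbow 0.95 [320.  26.] [29. 95.]
```

Emit:
drive_tool(angular=[[0, 0, 0], [0, 0, 0], [0, 0, 0], [0, 0, 0], [0, 0, 0]], delta_pos=[[0.1, 0, 3], [0, 0, 2.5], [0, 0, 1.5], [0, 0, 0.5], [0, 0, 0]], gripper=[1.5, 1.5, 1.5, 1.5, 1.5])

```text
time_s: 18.5
tool_pos: [0.5598, -0.0451, 0.1023]
tool_rot: [-180.0, 0.0, 113.9]
force: [-0.3, -0.3, 0.2]
grip_width: 0.0149
grasp_force: 0.0
```

Emit:
drive_tool(angular=[[0, 0, 0], [0, 0, 0], [0, 0, 0], [0, 0, 0], [0, 0, 0], [0, 0, 0], [0, 0, 0]], delta_pos=[[0.95, -0.3, 0], [0.95, -0.3, 0], [0.95, -0.3, 0], [0.95, -0.3, 0], [0.95, -0.3, 0], [0.95, -0.3, 0], [0, 0, 0]], gripper=[1.5, 1.5, 1.5, 1.5, 1.5, 1.5, 1.5])

```text
time_s: 19.2
tool_pos: [0.5192, 0.0016, 0.1025]
tool_rot: [-180.0, -0.1, 114.1]
force: [0.5, 0.1, 0.4]
grip_width: 0.0148
grasp_force: 0.0
```

```bash
python3 st.py;python3 look.py | grep -v scene
```

```text
t 19.2 tray mm [-6.6 -1.2] z 102.5 rot [-1.800e+02 -1.000e-01  1.141e+02] F [0.5 0.1 0.4] w 14.8
top nut_large 0.48 [213. 222.] [-49. 187.]
top elbow 0.81 [246. 186.] [ 32. 105.]
wrist nut_small 0.81 [254. 211.] [-12.  13.]
wrist bush 0.66 [286. 121.] [-14.  68.]
wrist elbow 0.7 [393.  96.] [34. 99.]
```

Emit:
drive_tool(angular=[[0, 0, 0], [0, 0, 0], [0, 0, 0], [0, 0, 0], [0, 0, 0], [0, 0, 0], [0, 0, 0]], delta_pos=[[0.95, -0.3, 0], [0.95, -0.3, 0], [0.95, -0.3, 0], [0.95, -0.3, 0], [0.95, -0.3, 0], [0.95, -0.3, 0], [0, 0, 0]], gripper=[1.5, 1.5, 1.5, 1.5, 1.5, 1.5, 1.5])

```text
time_s: 20.65
tool_pos: [0.4795, 0.0463, 0.1024]
tool_rot: [-180.0, -0.1, 114.1]
force: [-0.4, -0.6, 0.0]
grip_width: 0.0154
grasp_force: 0.0
```

Emit:
drive_tool(angular=[[0, 0, 0], [0, 0, 0], [0, 0, 0], [0, 0, 0], [0, 0, 0], [0, 0, 0], [0, 0, 0], [0, 0, 0]], delta_pos=[[0.94, 0.34, 0], [0.94, 0.34, 0], [0.94, 0.34, 0], [0.94, 0.34, 0], [0.94, 0.34, 0], [0.94, 0.34, 0], [0.94, 0.34, 0], [0, 0, 0]], gripper=[1.5, 1.5, 1.5, 1.5, 1.5, 1.5, 1.5, 1.5])

```text
time_s: 21.45
tool_pos: [0.4755, 0.1164, 0.1025]
tool_rot: [180.0, -0.0, 114.1]
force: [-0.5, -0.4, -0.0]
grip_width: 0.015
grasp_force: 0.0
```

```bash
python3 st.py;python3 look.py
```

```text
t 21.45 tray mm [-42.4 116.3] z 102.5 rot [180.   -0.  114.1] F [-0.5 -0.4 -0. ] w 15.0
scene nut_large 0.6 [295. 235.] [-20. -35.]
scene bush 0.78 [340. 225.] [ 43. -99.]
scene elbow 0.84 [252. 198.] [28. 88.]
wrist nut_large 0.69 [289. 114.] [-49. 189.]
wrist nut_small 0.91 [254. 211.] [-48. 130.]
wrist bush 0.33 [411. 291.] [ 64. 115.]
wrist elbow 0.95 [412. 290.] [ 62. 118.]
```

Nut still nested at about (-48,134). I continue slowly over the lip.

Emit:
drive_tool(angular=[[0, 0, 0], [0, 0, 0], [0, 0, 0], [0, 0, 0], [0, 0, 0], [0, 0, 0], [0, 0, 0], [0, 0, 0], [0, 0, 0], [0, 0, 0], [0, 0, 0], [0, 0, 0]], delta_pos=[[0.47, 0.17, 0], [0.47, 0.17, 0], [0.47, 0.17, 0], [0.47, 0.17, 0], [0.47, 0.17, 0], [0.47, 0.17, 0], [0.47, 0.17, 0], [0.47, 0.17, 0], [0.47, 0.17, 0], [0.47, 0.17, 0], [0.47, 0.17, 0], [0, 0, 0]], gripper=[1.5, 1.5, 1.5, 1.5, 1.5, 1.5, 1.5, 1.5, 1.5, 1.5, 1.5, 1.5])

```text
time_s: 23.4
tool_pos: [0.4717, 0.1703, 0.1025]
tool_rot: [180.0, -0.0, 114.0]
force: [0.6, -0.4, -0.1]
grip_width: 0.015
grasp_force: 0.0
```

Emit:
drive_tool(angular=[[0, 0, 0], [0, 0, 0], [0, 0, 0], [0, 0, 0.0873], [0, 0, 0.0873], [0, 0, 0.0873], [0, 0, 0.0873], [0, 0, 0]], delta_pos=[[0, 0, -3], [0, 0, -3], [0, 0, -3], [0, 0, 0], [0, 0, 0], [0, 0, 0], [0, 0, 0], [0, 0, 0]], gripper=[1.5, 1.5, 0, 0, 0, 0, 0, 0])

```text
time_s: 24.2
tool_pos: [0.4718, 0.169, 0.1926]
tool_rot: [180.0, -0.0, 93.9]
force: [-0.1, 0.3, -0.5]
grip_width: 0.0009
grasp_force: 0.0
```

```bash
python3 st.py 65 159 131;python3 look.py; python3 - <<'E'
from h import *
ws=eyes.read_camera('wrist');c=eyes.read_camera('scene')
a=[cv2.cvtColor(q['pixels'],cv2.COLOR_RGB2BGR) for q in (c,ws)]
cv2.imwrite('pics/g2.png',np.hstack([cv2.resize(a[0][130:310,140:380],(400,300)),cv2.resize(a[1],(400,300))]))
E
```

```text
t 24.2 tray mm [-42.5 169.1] z 192.6 rot [180.   -0.   93.9] F [-0.1  0.3 -0.5] w 0.9
tool delta cm [-1.02 10.75  6.16]
scene nut_large 0.29 [289. 230.] [-13. -18.]
scene nut_small 0.64 [289. 231.] [-13. -18.]
scene bush 0.8 [340. 225.] [ 43. -98.]
scene elbow 0.78 [252. 200.] [22. 85.]
top bush 0.23 [292. 198.] [-1. -5.]
top elbow 0.7 [247. 187.] [ 31. 101.]
wrist nut_large 0.62 [253. 156.] [-44. 207.]
```

View pics/g2.png

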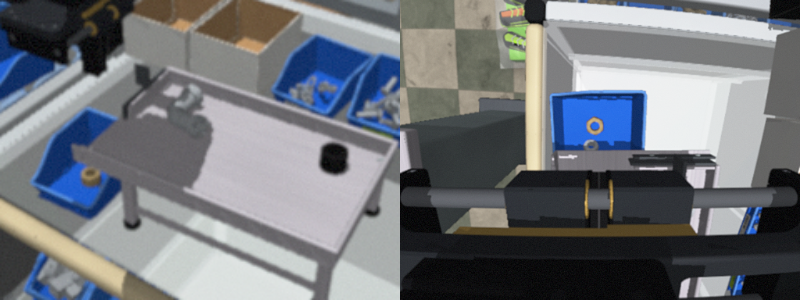

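Both nuts are in the bin (brass at (595,127), steel at (590,145) in the wrist half), and the elbow and bush haven't moved. Next I shut the gate, coming down on the +x side of the tab.

Emit:
drive_tool(angular=[[0, 0, 0], [0, 0, 0], [0, 0, 0], [0, 0, 0], [0, 0, 0], [0, 0, 0], [0, 0, 0], [0, 0, 0], [0, 0, 0]], delta_pos=[[-0.5, 2.7, 0], [-0.5, 2.7, 0], [0, 2.7, 0], [0, 2.8, 0], [0, 0, 0], [0, 0, 2.5], [0, 0, 2.5], [0, 0, 1.2], [0, 0, 0]], gripper=[0, 0, 0, 0, 0, 0, 0, 0, 0])

```text
time_s: 25.95
tool_pos: [0.5794, 0.1666, 0.1288]
tool_rot: [-179.8, 0.1, 94.0]
force: [-0.9, -0.3, 0.2]
grip_width: 0.0002
grasp_force: 0.0
```

```bash
python3 st.py -33 159 131
```

```text
t 25.95 tray mm [ 64.7 159.4] z 128.8 rot [-1.798e+02  1.000e-01  9.400e+01] F [-0.9 -0.3  0.2] w 0.2
tool delta cm [-0.03 -9.77 -0.18]
```

Emit:
drive_tool(angular=[[0, 0, 0], [0, 0, 0], [0, 0, 0], [0, 0, 0], [0, 0, 0], [0, 0, 0], [0, 0, 0], [0, 0, 0], [0, 0, 0], [0, 0, 0], [0, 0, 0], [0, 0, 0], [0, 0, 0]], delta_pos=[[0, -0.5, -0.2], [0, -0.8, 0], [0, -0.8, 0], [0, -0.8, 0], [0, -0.8, 0], [0, -0.8, 0], [0, -0.8, 0], [0, -0.8, 0], [0, -0.8, 0], [0, -0.8, 0], [0, -0.8, 0], [0, -0.5, 0], [0, 0, 0]], gripper=[0, 0, 0, 0, 0, 0, 0, 0, 0, 0, 0, 0, 0])

```text
time_s: 27.25
tool_pos: [0.4901, 0.1606, 0.1322]
tool_rot: [-179.9, -0.0, 94.0]
force: [-0.0, 0.4, 0.8]
grip_width: 0.0005
grasp_force: 0.0
```

Emit:
drive_tool(angular=[[0, 0, 0], [0, 0, 0], [0, 0, 0], [0, 0, 0]], delta_pos=[[0, -0.2, 0], [0, -0.2, 0], [0, -0.2, 0], [0, 0, 0]], gripper=[0, 0, 0, 0])

```text
time_s: 27.65
tool_pos: [0.485, 0.1601, 0.1323]
tool_rot: [-180.0, 0.0, 94.0]
force: [0.6, -0.3, 0.1]
grip_width: 0.0004
grasp_force: 0.2
```

Emit:
drive_tool(angular=[[0, 0, 0], [0, 0, 0], [0, 0, 0]], delta_pos=[[0, -0.1, 0], [0, -0.1, 0], [0, -0.1, 0]], gripper=[0, 0, 0])

```text
time_s: 27.95
tool_pos: [0.4829, 0.1599, 0.1326]
tool_rot: [179.9, 0.0, 93.9]
force: [4.4, -0.2, -1.6]
grip_width: 0.0006
grasp_force: 1.8
```

```bash
python3 st.py
```

```text
t 27.95 tray mm [-32.  159.3] z 132.6 rot [179.9   0.   93.9] F [ 4.4 -0.2 -1.6] w 0.6
```

Emit:
drive_tool(angular=[[0, 0, 0], [0, 0, 0], [0, 0, 0]], delta_pos=[[0, -0.1, 0], [0, -0.1, 0], [0, 0, 0]], gripper=[0, 0, 0])

```text
time_s: 28.25
tool_pos: [0.4827, 0.1599, 0.1332]
tool_rot: [179.7, -0.0, 93.9]
force: [8.1, 0.0, -3.2]
grip_width: 0.0005
grasp_force: 3.3
```

The gate is firmly against its stop: the force rises and the tool no longer moves. I back off, lift and check.

Emit:
drive_tool(angular=[[0, 0, 0], [0, 0, 0], [0, 0, 0], [0, 0, 0], [0, 0, 0], [0, 0, 0], [0, 0, 0], [0, 0, 0], [0, 0, 0], [0, 0, 0], [0, 0, 0], [0, 0, 0]], delta_pos=[[0, 0.5, 0], [0, 0.7, 0], [0, 0, -3], [0, 0, -3], [0, 0, -3], [0, 0, -3], [-3, 2, 0], [-3, 2, 0], [-3, 2, 0], [-3, 2, 0], [-3, 0, 0], [0, 0, 0]], gripper=[0, 0, 0, 0, 0, 0, 0, 0, 0, 0, 0, 0])

```text
time_s: 29.45
tool_pos: [0.5826, 0.0102, 0.2524]
tool_rot: [-179.9, 0.2, 93.5]
force: [0.9, -1.0, -0.2]
grip_width: 0.0002
grasp_force: 0.0
```

```bash
python3 st.py; python3 - <<'E'
from h import *
ws=eyes.read_camera('top');c=eyes.read_camera('scene')
a=[cv2.cvtColor(q['pixels'],cv2.COLOR_RGB2BGR) for q in (c,ws)]
cv2.imwrite('pics/g3.png',np.hstack([cv2.resize(a[0][140:290,150:350],(400,300)),cv2.resize(a[1][120:270,170:370],(400,300))]))
E
```

```text
t 29.45 tray mm [57.3  3.1] z 252.4 rot [-179.9    0.2   93.5] F [ 0.9 -1.  -0.2] w 0.2
```

View pics/g3.png

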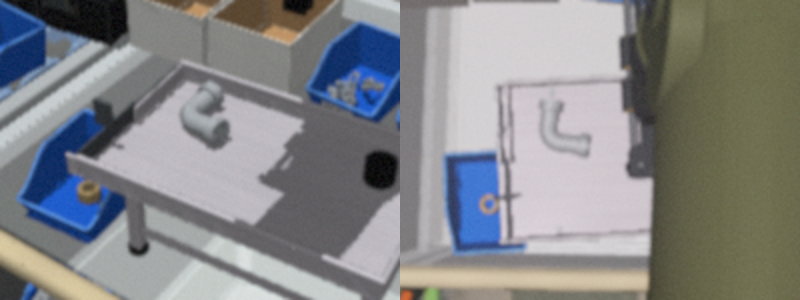

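The gate now reaches the near wall at (508,240), so it's shut, and the brass nut sits in the bin. The elbow, bush and bin are where they were, and the arm is clear.

```bash
python3 -c "
from cell import env
print(env.sign_off())"
```

```text
the job is handed in; nothing more can be done
None
```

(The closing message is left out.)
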